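# Grip a beech block in the ratchet bench clamp

## Task

Get the loose beech block gripped in the bench clamp: the sliding jaw stands too close, so hold its release lever squeezed while you slide it out to the first notch that takes the block, and let it latch there. Push the block in between the jaws until it lies fully home along the bar, then throw the cam lever all the way over so that the pad grips it, and leave the other tools where they are.

Things in the scene. Friction and masses are not known exactly. Their poses are not given: they have to be found in the camera images.
- clamp: dark iron clamp bolted flat on the bench. Origin on the bench under its bar's front face. x: from the open mouth to the bar (bar at x 0 to 24 mm, 18 high, teeth to 25; block home: its side along x = 0, its centre at x = -18); y: along the bar, from the fixed head (y -185 to -117, 46 high) to the sliding jaw; bar y -173 to 250. Jaws reach to x = -61 mm
- clamp_jaw (a joint): slide of the jaw along the clamp's +y, m; grows as the mouth opens. Mouth (jaw face to retracted pad) = 130 mm + value. Saw-toothed, a notch every 10 mm, 0 to 120; 100 is the first that takes the 222 mm block. Latched: cannot open, but clicks inwards if pushed (20 N). Let go between two notches it slides out to the next larger. Squeezed: slides both ways with 5 N. Starts latched 20 to 90 mm short
- release_lever (a joint): sprung release lever on the sliding jaw, rad: 0 to 0.05 latched, 0.38 fully squeezed, above 0.28 clear of the teeth. A steel lever 22 mm wide, leaning back (+y) behind a fixed upright iron post 24 mm wide; both stand on the jaw over the bar, tops 101 and 109 mm above the bench. Squeeze it towards the post, along the clamp's y; about 5 N; springs back when let go
- cam_lever (a joint): cam lever on the fixed head, rad: 0 open (points to the clamp's -x), 1.57 fully thrown (points to the clamp's +y, over the block); turns clockwise from above about an upright axis at x -22, y -160 mm of the clamp. Starts at 0 to 0.15. Moves the pad out 8 mm per rad, 12.5 mm in all; stays where left; 3 to 6 N at its knob
- squeeze_point (a point): where the TCP belongs to squeeze the release lever from above: on the jaw, over the bar's middle, 90 mm above the bench, 25 mm from the jaw face. At this height the post's front is 19 mm to the -y side, the lever's back about 33 mm to the +y side at rest, 13 squeezed (52 mm over both at rest, about 32 squeezed). Axes as the clamp's
- jaw_face (a point): middle of the sliding jaw's work face, 26 mm above the bench; the jaw's arm is 16 mm thick, 48 mm high. Axes as the clamp's
- cam_knob (a point): middle of the turned wooden knob standing up at the end of the cam lever, 100 mm above the bench, 100 mm from the lever's axis; knob 27 mm thick, from 76 to 115 mm above the bench. The lever's bar lies 66 to 78 mm above the bench
- clamp_pad: round steel pressure pad of the fixed head, 32 mm across, facing the sliding jaw; origin: middle of its face, 28 mm above the bench, 22 mm in front of the bar, at y -117 mm of the clamp when retracted. Sprung, gives up to 7 mm (3.5 N per mm)
- beech_block: plain beech block 36 x 222 x 58 mm (x, y, z), 0.33 to 0.55 kg, loose on the bench before the clamp's mouth, its y within 0.3 rad of the bar; origin: centre of its underside, y along its length
- glue_jar: bystander: jar with dark lid, 59 mm across, 76 mm tall, behind the bar; origin: centre of underside
- wax_tin: bystander: flat round tin, 67 mm across, 24 mm tall, behind the bar; origin: centre of underside
- spare_iron: bystander: flat steel plane iron, 44 x 120 x 11 mm, near the fixed head, to the front; origin: centre of underside
- block_plane: bystander: steel block plane, 49 x 161 x 55 mm, left of the block; origin: centre of underside
- oak_wedge: bystander: small oak wedge, 26 x 80 x 18 mm, behind the bar near the fixed head; origin: centre of underside

How it is judged:
By the outcome, as a careful person would: the job done as asked, in the order asked, and still so for the second after the job is handed in, with the robot touching nothing.
It also fails if it takes over 70 s, if anything falls off the work surface, if the arm or the gripper's body presses on something with over 40 N, if the wrist force passes 120 N, or if a joint passes its speed limit or range.

## Robot

A 6-joint arm with a two-finger parallel gripper is mounted at the origin on a cart in front of the work surface, level with it; the furniture and walls round the work are solid. World frame = base frame: x ahead of the robot, y to its left, z up, the work surface at z = 0. Lengths are in m, angles in rad, forces in N, time in s.
With the tool pointing down it reaches from about 0.35 to 0.775 m from the base axis. Payload 5.5 kg.
Tool frame: the origin (TCP) lies between the finger pads, 19 mm behind the fingertips; this is the grasp point; z points along the fingers, y is the line along which they close (so a half turn about z gives the same grasp; the last joint's range is limited). The gripper opens to 85 mm and grips with 20 to 120 N. Pads are 22 mm wide; open, the fingers measure 114 mm over their backs; the gripper's body (76 mm by 85 mm) begins 54 mm behind the grasp point. The pads swing forward as they close: fully open they stand 13 mm farther back than shut.
Start: joints at [-0.14, 0.313, 0.046, 1.304, 0, 1.431], TCP at [0.575, -0, 0.25] pointing down, gripper open.
Joint ranges: [-2.76, 2.76], [-0.86, 1.69], [-1.03, 1.26], [-2.2, 2.34], [-1.47, 1.5], [-3.14, 3.14]. Speed limits (rad/s): [2.57, 2.57, 3.14, 3.14, 3.14, 3.14].

## Interface

Orientations are given as a unit quaternion [w, x, y, z].
In Python, from workcell import get_state, read_camera, hand_in gives the robot as it stands.
- The arm moves only by the tool send_rows, never from a script. Its argument "increments" is a list of rows, each an object of numbers: "dx", "dy", "dz": the shift along the world's x, y, z in units of 25 mm (1.0 is 25 mm); "roll": the turn about the world's z in units of 8 degrees (1.0 is 8 degrees); "claw": the opening, from -1 (shut) to 1 (fully open). In form: [{"dx": .., "dy": .., "dz": .., "roll": .., "claw": ..}, ...]. A call has exactly 5 rows; each row is the pose to reach, as a shift and turn from the pose commanded when the call began; what a row does not reach only later rows make up. A row lasts 1/8 s, in which the tool goes at most 62.5 mm and 10.7 degrees, less where a joint would pass 70% of its speed; a pose out of reach is approached as far as the arm can. A call with a gripper value outside its range is refused whole. The fingers move at their own pace and stop on an object; "grip_force" is the grip in N (left out, the last holds). Time passes only in rows, so rows that repeat a pose let the fingers close, or fill a call up. It gives the time, the measured TCP pose, the force, the opening and the grip force at its end, in the units of the state.
- get_state(): the state, without advancing time (a new reading comes with each control period).
- read_camera(name): name is "scene" or "side" or "wrist"; returns a dict with "image" (480x640x3 uint8, blue, green, red), "fx", "fy", "cx", "cy" (pixels), "dist_coeffs" ([k1, k2, p1, p2, k3] as OpenCV has them; the pictures are not rectified), "world_to_cam" (4x4, takes a point from world to camera coordinates). Camera axes: x right, y up, looking along -z (the intrinsics and any distortion apply to the point x, -y, -z); pixel columns grow to the right and rows downward; lengths in m; the calibration is good to about 2 mm. A picture is of the moment at which its call begins. There is no depth.
- hand_in(): hands the job in; it is judged then, once.
The state is a dict: "clock": time; "joint_pos": joint angles; "qvel": joint speeds; "tau": joint torques, N m; "tcp_pos": TCP position; "orientation": TCP orientation; "wrist_force": force on the tool from outside, world axes, zero at the start; "ft_torque": the same for the moment, N m; "finger_gap": finger opening in m; "grip_force": force on a finger pad.
Only numpy, scipy, OpenCV 4.12 (cv2) and the standard library are available. Lean on these libraries where they do the work, as an engineer would, in place of code of your own. Each camera call takes 0.05 s, during which the arm holds its last target. There are 200 camera calls.

## Working session

There is one attempt and no reset: what is moved stays moved. The work goes in short steps, Python scripts to look and compute and a tool call to move; the robot and the scene stay as the last step left them, time stands still between calls to the robot, and variables do not carry over. Pictures are saved under pics/ and viewed, at most 10 in all, crops included, and the job is handed in when it is done.

Besides the shell and the picture viewer there is one more tool, called as name(argument=value, ...) on one line, values as JSON. send_rows: Moves the arm, as the interface text tells. Its arguments: {"type":"object","properties":{"increments":{"type":"array","items":{"type":"object","properties":{"dx":{"type":"number"},"dy":{"type":"number"},"dz":{"type":"number"},"roll":{"type":"number"},"claw":{"type":"number"}}}},"grip_force":{"type":"number"}},"required":["increments"]}

```bash
ls; mkdir -p pics; cat > h.py <<'E'
import numpy as np, cv2
from workcell import get_state, read_camera, hand_in
def snap(n,f=None):
    c=read_camera(n)
    if f: cv2.imwrite('pics/'+f,c['image'])
    np.save('cam_'+n,{k:v for k,v in c.items()},allow_pickle=True); return c
def load(n): return np.load('cam_'+n+'.npy',allow_pickle=True).item()
def K(c): return np.array([[c['fx'],0,c['cx']],[0,c['fy'],c['cy']],[0,0,1.]]),np.array(c['dist_coeffs'],float)
def proj(c,P):
    P=np.atleast_2d(P).astype(float); M=np.array(c['world_to_cam']); q=P@M[:3,:3].T+M[:3,3]
    q=q*[1,-1,-1]; k,d=K(c)
    return cv2.projectPoints(q,np.zeros(3),np.zeros(3),k,d)[0].reshape(-1,2)
def ray(c,uv,z):
    k,d=K(c); n=cv2.undistortPoints(np.array(uv,float).reshape(-1,1,2),k,d).reshape(-1,2)
    r=np.c_[n[:,0],-n[:,1],-np.ones(len(n))]; M=np.array(c['world_to_cam']); R=M[:3,:3]
    o=-R.T@M[:3,3]; w=r@R
    z=np.broadcast_to(z,len(n)); return o+w*((z-o[2])/w[:,2])[:,None]
E
python3 - <<'E'
from h import *
for n in('scene','side','wrist'):
    c=snap(n,n+'0.png'); M=np.array(c['world_to_cam']); print(n,-M[:3,:3].T@M[:3,3], M[:3,:3].round(2).tolist())
s=get_state();print(s)
E
```

```text
pics
scene [-0.30786041  0.7660828   0.66830018] [[-0.57, -0.82, -0.02], [0.4, -0.29, 0.87], [-0.72, 0.49, 0.49]]
side [ 0.10042218 -0.61087069  0.8344398 ] [[0.89, -0.45, 0.01], [0.28, 0.56, 0.78], [-0.36, -0.69, 0.63]]
wrist [0.5761503  0.06948707 0.37401929] [[1.0, 0.0, -0.0], [-0.0, 0.96, -0.27], [0.0, 0.27, 0.96]]
{'clock': 0.15, 'joint_pos': array([-1.39613572e-01,  3.13835908e-01,  4.52089170e-02,  1.30361359e+00,
       -1.80938623e-05,  1.43114802e+00]), 'qvel': array([-0.000558  , -0.00195907,  0.00162504, -0.00084733, -0.00016371,
        0.00138656]), 'tau': array([ 1.76330479e-03, -4.81067133e+01,  2.98815805e+01,  1.39078675e-02,
       -1.10673584e-04, -5.56924022e-05]), 'tcp_pos': array([5.74622383e-01, 3.04896371e-05, 2.49296458e-01]), 'orientation': array([-5.71275099e-04,  7.07094310e-01,  7.07118883e-01, -4.41810486e-04]), 'wrist_force': array([-0.23281643,  0.17696817,  0.35530232]), 'ft_torque': array([-0.01290543,  0.02699713, -0.03382007]), 'grip_force': 0.0, 'finger_gap': 0.08556495336843499}
```

View pics/scene0.png

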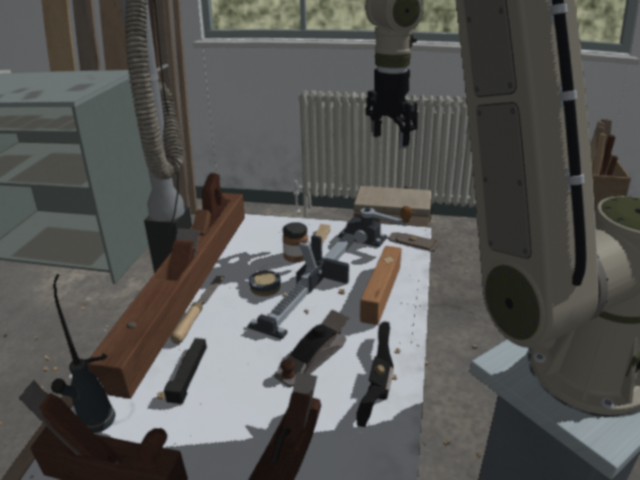

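View pics/side0.png

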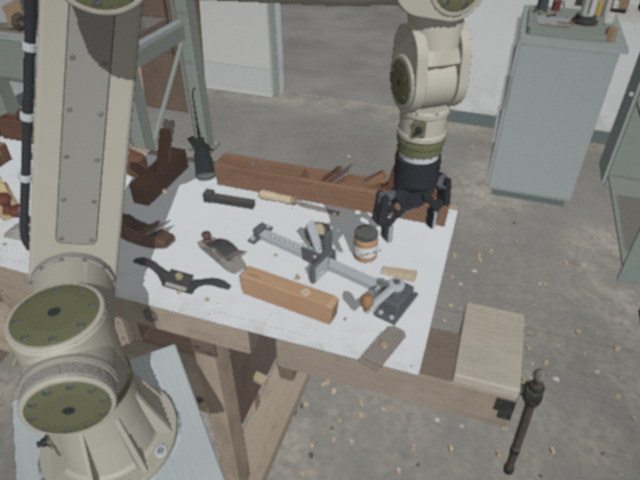

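Scene: the clamp runs from (268,325) to (375,225), block at (381,285), jaw at (315,265). Side: block (288,293), cam knob (367,300), jaw with release lever (318,245).

```bash
python3 - <<'E'
from h import *
c=load('side')['image'][190:370,190:460]; cv2.imwrite('pics/side_c.png',cv2.resize(c,None,fx=2.96,fy=2.96,interpolation=cv2.INTER_CUBIC))
E
```

```text
(no output)
```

View pics/wrist0.png

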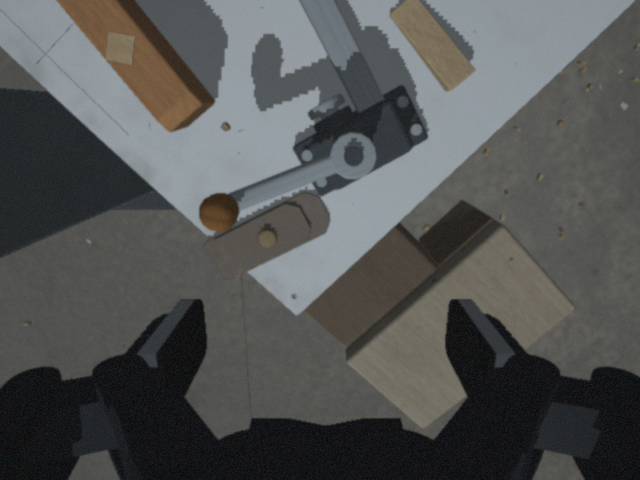

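View pics/side_c.png

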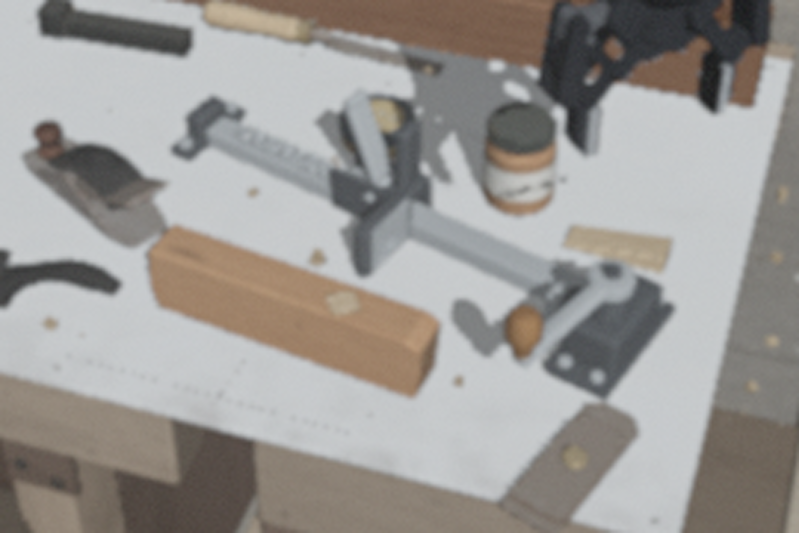

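```bash
cat > fit.py <<'E'
from h import *
from scipy.optimize import least_squares
W,S=load('wrist'),load('side')
cr=lambda u,v:(190+u/2.96,190+v/2.96)
def tri(pw,ps):
    f=lambda P:np.r_[proj(W,P)[0]-pw,proj(S,P)[0]-ps]
    r=least_squares(f,[.57,.15,.08]); return r.x,r.fun
ax,e=tri((353,156),cr(608,276)); kn,e2=tri((219,211),cr(524,330))
print('axis',ax,e.round(1));print('knob',kn,e2.round(1), np.hypot(*(ax-kn)[:2]))
print('barS',ray(S,[cr(415,232),cr(530,282),cr(205,140),cr(330,188)],.018))
print('barW',ray(W,[(300,0),(337,0),(345,95),(383,95)],.018))
print('blockS',ray(S,[cr(175,228),cr(150,252),cr(415,352),cr(438,322)],.058))
print('blockW',ray(W,[(163,130),(213,100)],.0), ray(W,[(163,108),(200,80)],.058))
print('jawtop',ray(S,[cr(358,240),cr(410,200)],.048), 'post',ray(S,[cr(403,122)],.109),'lever',ray(S,[cr(357,95)],.101))
E
python3 fit.py
```

```text
axis [0.59497002 0.04294249 0.07438463] [-0.3 -0.2  0.9 -0. ]
knob [0.50106268 0.00677582 0.0966012 ] [ 0.2  0.2 -0.8 -0.1] 0.10063109188531309
barS [[0.52302824 0.20114774 0.018     ]
 [0.57428084 0.11286653 0.018     ]
 [0.41950469 0.38085595 0.018     ]
 [0.48632574 0.27849317 0.018     ]]
barW [[0.55470114 0.1608966  0.018     ]
 [0.5840506  0.16086949 0.018     ]
 [0.59121341 0.08811978 0.018     ]
 [0.62284901 0.08826447 0.018     ]]
blockS [[0.34621042 0.24442701 0.058     ]
 [0.32088733 0.22786381 0.058     ]
 [0.44690063 0.05304647 0.058     ]
 [0.4740782  0.07133039 0.058     ]]
blockW [[0.42866039 0.05985538 0.        ]
 [0.47588402 0.08526698 0.        ]] [[0.45307053 0.07750322 0.058     ]
 [0.48265031 0.09712598 0.058     ]]
jawtop [[0.46571441 0.18228713 0.048     ]
 [0.52077386 0.20562765 0.048     ]] post [[0.52411702 0.22452651 0.109     ]] lever [[0.51232921 0.28002263 0.101     ]]
```

send_rows(increments=[{"dx": -0.4, "dy": 2, "dz": 0, "roll": -1.3, "claw": 1}, {"dx": -0.8, "dy": 4, "dz": 0, "roll": -2.6, "claw": 1}, {"dx": -1.2, "dy": 6, "dz": 0, "roll": -3.9, "claw": 1}, {"dx": -1.6, "dy": 8, "dz": 0, "roll": -5.2, "claw": 1}, {"dx": -1.9, "dy": 9.7, "dz": 0, "roll": -6.5, "claw": 1}])

```text
clock: 0.78
tcp_pos: [0.5267, 0.2442, 0.2498]
orientation: [0.0, 0.946, 0.323, -0.0]
wrist_force: [-0.1, -0.7, -0.1]
finger_gap: 0.0854
grip_force: 0.0
```

send_rows(increments=[{"dx": 0, "dy": 0, "dz": 0, "roll": -1.25, "claw": 1}, {"dx": 0, "dy": 0, "dz": 0, "roll": -1.25, "claw": 1}, {"dx": 0, "dy": 0, "dz": 0, "roll": -1.25, "claw": 1}, {"dx": 0, "dy": 0, "dz": 0, "roll": -1.25, "claw": 1}, {"dx": 0, "dy": 0, "dz": 0, "roll": -1.25, "claw": 1}])

```text
clock: 1.4
tcp_pos: [0.5277, 0.2419, 0.2501]
orientation: [0.0, 0.97, 0.242, 0.0]
wrist_force: [-0.4, -0.3, -0.6]
finger_gap: 0.0856
grip_force: 0.0
```

```bash
cat > ov.py <<'E'
from h import *
def clamp2w(P,x0,y0,t):
    P=np.atleast_2d(P)/1000.; c,s=np.cos(t),np.sin(t)
    return np.c_[x0+c*P[:,0]-s*P[:,1],y0+s*P[:,0]+c*P[:,1],P[:,2]]
def box(im,c,f,x,y,z,col):
    P=np.array([[a,b,d] for a in x for b in y for d in z],float)
    p=np.clip(proj(c,f(P)),-2000,2000).round().astype(int)
    for i in range(8):
        for j in range(i):
            if bin(i^j).count('1')==1: cv2.line(im,tuple(map(int,p[i])),tuple(map(int,p[j])),col,1)
def overlay(c,cl,q,blk=None):
    im=c['image'].copy(); f=lambda P:clamp2w(P,*cl)
    box(im,c,f,(0,24),(-117,250),(0,18),(0,255,0))
    j=13+q
    box(im,c,f,(-61,24),(j,j+16),(0,48),(0,0,255))
    box(im,c,f,(0,24),(j+6,j+6.01),(70,109),(255,255,0))
    box(im,c,f,(-60,24),(-185,-117),(0,46),(255,0,255))
    if blk is not None: box(im,c,lambda P:clamp2w(P,*blk),(-18,18),(-111,111),(0,58),(0,255,255))
    return im
E
python3 - <<'E'
from ov import *
c=snap('wrist','wrist1.png'); s=get_state(); print(s['tcp_pos'],s['orientation'],s['joint_pos'])
cv2.imwrite('pics/ov1.png',overlay(c,(.5394,.1945,.484),10,(.397,.149,.524)))
E
```

```text
[0.52769677 0.24204344 0.25006956] [4.65379069e-05 9.70315739e-01 2.41841608e-01 2.87174509e-05] [ 2.91856716e-01  3.24083181e-01  6.14104240e-02  1.30807063e+00
 -9.57029078e-05  2.94492267e+00]
```

View pics/ov1.png

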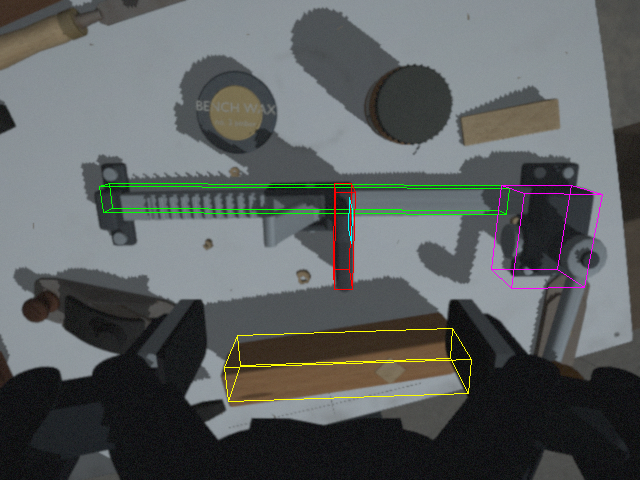

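The overlay agrees to a few mm: bar along v≈200, jaw arm at u≈343, v 190-290, block (345,365), knob right of (570,370). I'll zoom in to refine it.

```bash
python3 - <<'E'
from ov import *
c=load('wrist'); im=overlay(c,(.5394,.1945,.484),10)
a=c['image'][150:305,90:490]; b=im[150:305,90:490]
z=lambda i:cv2.resize(i,None,fx=2,fy=1.9,interpolation=cv2.INTER_CUBIC)
cv2.imwrite('pics/z1.png',np.vstack([z(a),z(b)]))
E
```

```text
(no output)
```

View pics/z1.png

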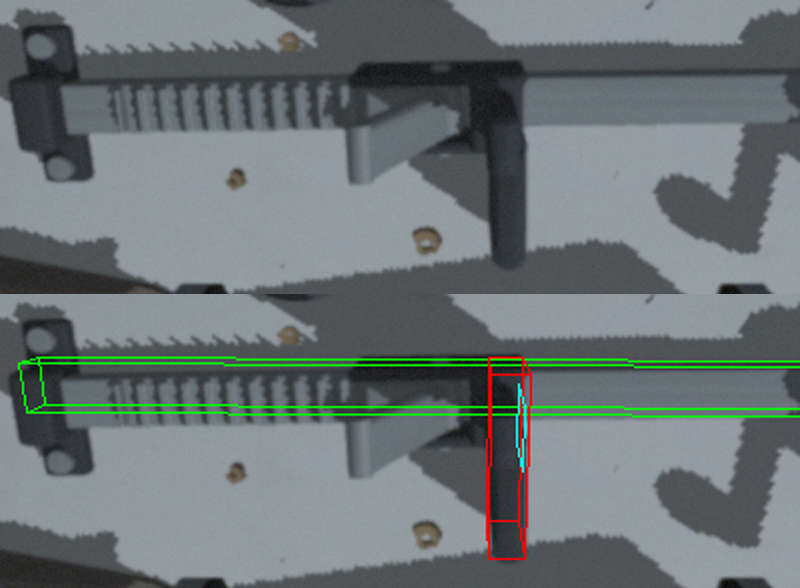

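```bash
python3 - <<'E'
from ov import *
c=load('wrist'); t=.484
F=ray(c,[(125,218.9),(440,214.2)],.018);B=ray(c,[(125,193.7),(440,189.5)],.018)
J=ray(c,[(90+508/2,150+268/1.9),(90+489/2,150+200/1.9),(90+526/2,150+200/1.9)],.048)
M=np.vstack([F,B,J]); print(M.round(4))
d=F[0]-F[1]; print('t',np.arctan2(-d[0],d[1])); d=B[0]-B[1]; print('t',np.arctan2(-d[0],d[1]))
for t in(.484,.50,.51):
  R=np.array([[np.cos(t),np.sin(t)],[-np.sin(t),np.cos(t)]])
  ax=np.array([.595,.043]); O=ax-R.T@[-.022,-.160]
  print(t,O,((M[:,:2]-O)@R.T*1000).round(1).tolist())
E
```

```text
[[0.4268 0.3949 0.018 ]
 [0.5651 0.1443 0.018 ]
 [0.4488 0.4031 0.018 ]
 [0.5841 0.1563 0.018 ]
 [0.4698 0.1922 0.048 ]
 [0.4948 0.2151 0.048 ]
 [0.5022 0.2013 0.048 ]]
t 0.5042641203812408
t 0.5016021339946466
0.484 [0.54002134 0.19485963] [[-7.2, 229.7], [-1.4, -56.4], [16.1, 226.8], [21.1, -54.6], [-63.4, 30.3], [-30.6, 38.9], [-30.5, 23.3]]
0.5 [0.53759873 0.19396057] [[-0.9, 229.5], [0.3, -56.8], [22.3, 226.1], [22.8, -55.3], [-60.3, 30.9], [-27.4, 39.1], [-27.5, 23.4]]
0.51 [0.53609202 0.19337902] [[2.9, 229.2], [1.3, -57.0], [26.2, 225.6], [23.8, -55.8], [-58.4, 31.3], [-25.4, 39.1], [-25.7, 23.5]]
```

send_rows(increments=[{"dx": -0.06, "dy": -0.12, "dz": -1.5, "roll": 0.1, "claw": 1}, {"dx": -0.06, "dy": -0.12, "dz": -3, "roll": 0.1, "claw": 1}, {"dx": -0.06, "dy": -0.12, "dz": -4.5, "roll": 0.1, "claw": 1}, {"dx": -0.06, "dy": -0.12, "dz": -6, "roll": 0.1, "claw": 1}, {"dx": -0.06, "dy": -0.12, "dz": -6.4, "roll": 0.1, "claw": 1}])

```text
clock: 2.08
tcp_pos: [0.5248, 0.2399, 0.0887]
orientation: [-0.001, 0.968, 0.249, -0.001]
wrist_force: [-3.2, 3.1, 3.2]
finger_gap: 0.0855
grip_force: 2.2
```

send_rows(increments=[{"claw": 0.3}, {"claw": 0}, {"claw": -0.2}, {"claw": -0.4}, {"claw": -0.6}], grip_force=40)

```text
schema error: expected keys dx, dy, dz, roll, claw
```

send_rows(increments=[{"claw": -0.8}, {"claw": -0.8}, {"claw": -0.8}, {"claw": -0.8}, {"claw": -0.8}])

```text
schema error: expected keys dx, dy, dz, roll, claw
```

send_rows(increments=[{"dx": 0, "dy": 0, "dz": 0, "roll": 0, "claw": 0.3}, {"dx": 0, "dy": 0, "dz": 0, "roll": 0, "claw": 0.2}, {"dx": 0, "dy": 0, "dz": 0, "roll": 0, "claw": 0.1}, {"dx": 0, "dy": 0, "dz": 0, "roll": 0, "claw": 0}, {"dx": 0, "dy": 0, "dz": 0, "roll": 0, "claw": -0.1}], grip_force=40)

```text
clock: 2.7
tcp_pos: [0.5268, 0.2392, 0.0907]
orientation: [0.001, 0.969, 0.249, 0.001]
wrist_force: [-0.9, 1.1, 5.3]
finger_gap: 0.0389
grip_force: 3.3
```

send_rows(increments=[{"dx": 0, "dy": 0, "dz": 0, "roll": 0, "claw": -0.5}, {"dx": 0, "dy": 0, "dz": 0, "roll": 0, "claw": -0.8}, {"dx": 0, "dy": 0, "dz": 0, "roll": 0, "claw": -0.8}, {"dx": 0, "dy": 0, "dz": 0, "roll": 0, "claw": -0.8}, {"dx": 0, "dy": 0, "dz": 0, "roll": 0, "claw": -0.8}])

```text
clock: 3.32
tcp_pos: [0.5276, 0.2381, 0.0913]
orientation: [0.001, 0.969, 0.248, 0.001]
wrist_force: [0.4, -2.9, 8.9]
finger_gap: 0.0299
grip_force: 40.1
```

send_rows(increments=[{"dx": -0.1, "dy": 0.18, "dz": 0, "roll": 0, "claw": -0.8}, {"dx": -0.3, "dy": 0.55, "dz": 0, "roll": 0, "claw": -0.8}, {"dx": -0.5, "dy": 0.91, "dz": 0, "roll": 0, "claw": -0.8}, {"dx": -0.7, "dy": 1.28, "dz": 0, "roll": 0, "claw": -0.8}, {"dx": -0.9, "dy": 1.64, "dz": 0, "roll": 0, "claw": -0.8}])

```text
clock: 3.95
tcp_pos: [0.505, 0.2789, 0.0913]
orientation: [0.002, 0.969, 0.248, 0.001]
wrist_force: [-0.1, -6.3, 8.5]
finger_gap: 0.0301
grip_force: 41.0
```

send_rows(increments=[{"dx": -0.2, "dy": 0.37, "dz": 0, "roll": 0, "claw": -0.8}, {"dx": -0.4, "dy": 0.73, "dz": 0, "roll": 0, "claw": -0.8}, {"dx": -0.6, "dy": 1.1, "dz": 0, "roll": 0, "claw": -0.8}, {"dx": -0.77, "dy": 1.4, "dz": 0, "roll": 0, "claw": -0.8}, {"dx": -0.77, "dy": 1.4, "dz": 0, "roll": 0, "claw": -0.8}])

```text
clock: 4.58
tcp_pos: [0.4851, 0.315, 0.0913]
orientation: [0.001, 0.969, 0.248, 0.001]
wrist_force: [-2.0, -2.3, 10.3]
finger_gap: 0.0297
grip_force: 38.8
```

```bash
python3 - <<'E'
from ov import *
s=get_state(); print(s['tcp_pos'],s['wrist_force'],s['finger_gap'],s['joint_pos'])
d=s['tcp_pos'][:2]-[.5276,.2381]; Y=np.array([-.4812,.8766]); print('moved',d@Y)
c=snap('wrist'); sd=snap('side')
cl=(.5373,.1939,.502)
a=overlay(c,cl,97)[100:340,40:560]; b=overlay(sd,cl,97,(.397,.149,.524))[190:350,190:450]
h=cv2.resize(b,(520,320),interpolation=cv2.INTER_CUBIC)
cv2.imwrite('pics/z2.png',np.vstack([a,h]))
E
```

```text
[0.48508232 0.31495021 0.09131365] [-1.96050033 -2.31029146 10.31606381] 0.029710233727836058 [ 4.37982107e-01  4.12443485e-01 -2.13654384e-01  9.43223662e-01
 -1.80401464e-03  3.07753278e+00]
moved 0.08782639902573423
```

View pics/z2.png

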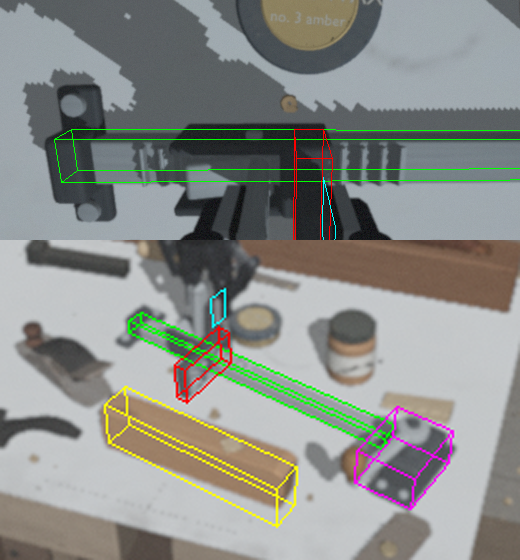

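send_rows(increments=[{"dx": 0, "dy": 0, "dz": 0, "roll": 0, "claw": 0.2}, {"dx": 0, "dy": 0, "dz": 0, "roll": 0, "claw": 0.6}, {"dx": 0, "dy": 0, "dz": 0, "roll": 0, "claw": 1}, {"dx": 0, "dy": 0, "dz": 0, "roll": 0, "claw": 1}, {"dx": 0, "dy": 0, "dz": 0, "roll": 0, "claw": 1}])

```text
clock: 5.3
tcp_pos: [0.4844, 0.3153, 0.09]
orientation: [0.0, 0.969, 0.249, 0.0]
wrist_force: [0.2, -0.4, 0.0]
finger_gap: 0.0854
grip_force: 0.3
```

send_rows(increments=[{"dx": 0, "dy": 0, "dz": 1.5, "roll": 0, "claw": 1}, {"dx": 0, "dy": 0, "dz": 3.5, "roll": 0, "claw": 1}, {"dx": 0, "dy": 0, "dz": 6, "roll": 0, "claw": 1}, {"dx": 0, "dy": 0, "dz": 6.4, "roll": 0, "claw": 1}, {"dx": 0, "dy": 0, "dz": 6.4, "roll": 0, "claw": 1}])

```text
clock: 5.92
tcp_pos: [0.4848, 0.3156, 0.2507]
orientation: [-0.0, 0.969, 0.249, 0.001]
wrist_force: [0.2, 0.3, -0.4]
finger_gap: 0.0855
grip_force: 0.0
```

```bash
python3 - <<'E'
from ov import *
s=get_state(); print(s['tcp_pos'],s['wrist_force'],s['joint_pos'])
c=snap('wrist')
im=overlay(c,(.5373,.1939,.502),100,(.397,.149,.524))
cv2.imwrite('pics/z3.png',np.vstack([im[100:480],c['image'][130:340]]))
E
```

```text
[0.48482875 0.31557341 0.25074365] [ 0.17460073  0.32226167 -0.41254533] [ 4.38455199e-01  3.18144546e-01  5.47429082e-02  1.30526121e+00
 -3.79934043e-04  3.07753877e+00]
```

View pics/z3.png

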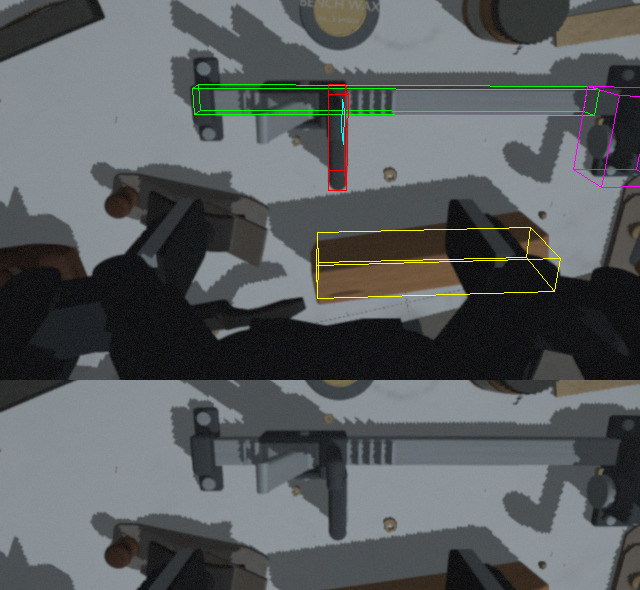

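Jaw arm at u 328–347 matches the 100 mm notch, and the lever is back at rest. Next I'll fit the block pose from the colour silhouettes.

```bash
cat > blk.py <<'E'
from ov import *
from scipy.optimize import minimize
def mask(c,p0):
    im=c['image']; hsv=cv2.cvtColor(im,cv2.COLOR_BGR2HSV)
    m=cv2.inRange(hsv,(5,70,30),(20,255,255)); m=cv2.morphologyEx(m,cv2.MORPH_OPEN,np.ones((3,3)))
    near=np.zeros_like(m); cv2.fillConvexPoly(near,hull(c,p0),255)
    near=cv2.dilate(near,np.ones((25,25))); m=m&near
    n,l,s,_=cv2.connectedComponentsWithStats(m); k=1+s[1:,4].argmax(); m=np.uint8(l==k)*255
    h=cv2.convexHull(cv2.findNonZero(m)); o=np.zeros_like(m); cv2.fillConvexPoly(o,h,255); return o
B=np.array([[a,b,d] for a in(-18,18) for b in(-111,111) for d in(0,58)],float)
def hull(c,p): return cv2.convexHull((proj(c,clamp2w(B,*p))).round().astype(np.int32))
def hullf(c,p): return cv2.convexHull((proj(c,clamp2w(B,*p))*16).round().astype(np.int32))
def cost(p,c,m):
    o=np.zeros_like(m); cv2.fillConvexPoly(o,hullf(c,p),255,cv2.LINE_AA,4)
    return np.abs(o.astype(float)-m).sum()/m.sum()
def fit(cs,p0):
    ms=[mask(c,p0) for c in cs]; f=lambda v:sum(cost((v[0]/1000,v[1]/1000,v[2]/200),c,m) for c,m in zip(cs,ms))
    v0=np.array([p0[0]*1000,p0[1]*1000,p0[2]*200]); S=np.vstack([v0]+[v0+12*np.eye(3)[i] for i in range(3)])
    r=minimize(f,v0,method='Nelder-Mead',options=dict(initial_simplex=S)); return (r.x/[1000,1000,200]).round(4),r.fun
E
python3 - <<'E'
from blk import *
sd,sc=snap('side'),snap('scene'); p=(.397,.149,.524)
for cs in([sd],[sc],[sd,sc]): print(fit(cs,p))
for n,c in(('a',sd),('b',sc)): cv2.imwrite('m%s.png'%n,mask(c,p))
c=load('wrist'); print(ray(c,[(518,311),(548,340),(318,402),(312,363)],.058).round(4).tolist())
E
```

```text
(array([0.3974, 0.1611, 0.5805]), np.float64(0.2122486691011483))
(array([0.4063, 0.1488, 0.6799]), np.float64(0.17910338881888718))
(array([0.4025, 0.1525, 0.682 ]), np.float64(0.43775570824373833))
[[0.4875, 0.1252, 0.058], [0.4774, 0.0833, 0.058], [0.3226, 0.2334, 0.058], [0.3569, 0.2581, 0.058]]
```

send_rows(increments=[{"dx": -0.4, "dy": -0.7, "dz": 0, "roll": 1.2, "claw": 1}, {"dx": -0.8, "dy": -1.4, "dz": 0, "roll": 2.4, "claw": 1}, {"dx": -1.2, "dy": -2.1, "dz": 0, "roll": 3.6, "claw": 1}, {"dx": -1.6, "dy": -2.8, "dz": 0, "roll": 4.8, "claw": 1}, {"dx": -2, "dy": -3.5, "dz": 0, "roll": 6, "claw": 1}])

```text
clock: 6.7
tcp_pos: [0.433, 0.2271, 0.2481]
orientation: [-0.001, 0.782, 0.623, -0.002]
wrist_force: [0.1, 0.1, 0.2]
finger_gap: 0.0853
grip_force: 0.0
```

send_rows(increments=[{"dx": -0.3, "dy": -0.7, "dz": 0, "roll": 1.2, "claw": 1}, {"dx": -0.6, "dy": -1.4, "dz": 0, "roll": 2.4, "claw": 1}, {"dx": -1, "dy": -2.1, "dz": 0, "roll": 3.6, "claw": 1}, {"dx": -1.4, "dy": -2.9, "dz": 0, "roll": 4.8, "claw": 1}, {"dx": -1.4, "dy": -2.9, "dz": 0, "roll": 5.5, "claw": 1}])

```text
clock: 7.32
tcp_pos: [0.3976, 0.1543, 0.2483]
orientation: [-0.001, 0.493, 0.87, -0.001]
wrist_force: [0.0, -0.5, -0.2]
finger_gap: 0.0854
grip_force: 0.0
```

```bash
python3 - <<'E'
from blk import *
s=get_state(); print(s['tcp_pos'],s['orientation'],s['joint_pos'])
c=snap('wrist'); p=(.4025,.153,.6)
m=mask(c,p); r=fit([c],p); print(r)
im=overlay(c,(.5373,.1939,.502),100,r[0]); im[m==0]=im[m==0]*.6
cv2.imwrite('pics/z4.png',im)
E
```

```text
[0.39756861 0.15431406 0.24830641] [-0.00134909  0.49294439  0.87005879 -0.00130842] [ 1.81722466e-01  2.94832769e-02 -3.03170356e-01  1.24189144e+00
 -2.73769368e-04  1.21266626e+00]
(array([0.4017, 0.1557, 0.6558]), np.float64(0.07308907230301177))
```

View pics/z4.png

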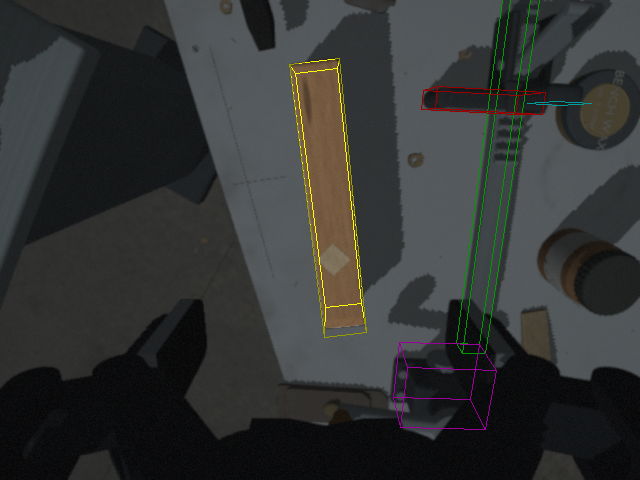

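send_rows(increments=[{"dx": 0.16, "dy": 0.06, "dz": -1.5, "roll": 0.84, "claw": 1}, {"dx": 0.16, "dy": 0.06, "dz": -3.5, "roll": 0.84, "claw": 1}, {"dx": 0.16, "dy": 0.06, "dz": -5.5, "roll": 0.84, "claw": 1}, {"dx": 0.16, "dy": 0.06, "dz": -7.2, "roll": 0.84, "claw": 1}, {"dx": 0.16, "dy": 0.06, "dz": -8, "roll": 0.84, "claw": 1}])

```text
clock: 8.0
tcp_pos: [0.4002, 0.1565, 0.0465]
orientation: [-0.002, 0.443, 0.897, -0.002]
wrist_force: [-0.3, -1.1, 0.1]
finger_gap: 0.0852
grip_force: 0.0
```

send_rows(increments=[{"dx": 0, "dy": 0, "dz": 0, "roll": 0, "claw": 0.4}, {"dx": 0, "dy": 0, "dz": 0, "roll": 0, "claw": 0.1}, {"dx": 0, "dy": 0, "dz": 0, "roll": 0, "claw": -0.2}, {"dx": 0, "dy": 0, "dz": 0, "roll": 0, "claw": -0.5}, {"dx": 0, "dy": 0, "dz": 0, "roll": 0, "claw": -0.5}], grip_force=30)

```text
clock: 8.62
tcp_pos: [0.4034, 0.1568, 0.0509]
orientation: [0.0, 0.442, 0.897, -0.0]
wrist_force: [-2.5, -2.4, 6.8]
finger_gap: 0.0354
grip_force: 31.8
```

```bash
python3 - <<'E'
from blk import *
s=get_state(); print(s['tcp_pos'],s['orientation'],s['wrist_force'],s['finger_gap'],s['grip_force'])
print(2*np.degrees(np.arctan2(s['orientation'][2],s['orientation'][1])))
t=.502;R=np.array([[np.cos(t),np.sin(t)],[-np.sin(t),np.cos(t)]])
print('local tcp',R@(s['tcp_pos'][:2]-[.5373,.1939]))
c=snap('wrist','w5.png'); 
B0=(s['tcp_pos'][0],s['tcp_pos'][1],.656)
for z in (0,): print(proj(c,clamp2w([[-18,111,58],[18,111,58],[-18,-111,58],[18,-111,58]],*B0)))
cv2.imwrite('pics/z5.png',overlay(c,(.5373,.1939,.502),100,B0))
E
```

```text
[0.40335826 0.15677827 0.05086867] [ 4.71521867e-04  4.42228133e-01  8.96902478e-01 -2.05996002e-05] [-2.53301443 -2.39325922  6.8189517 ] 0.03540031134527038 31.78171992301941
127.50773085666918
local tcp [-0.1352785   0.03190833]
[[251.6585225  -49.8688417 ]
 [391.79781487 -50.09694872]
 [280.23880959 571.17663268]
 [366.63919353 571.2747652 ]]
```

View pics/z5.png

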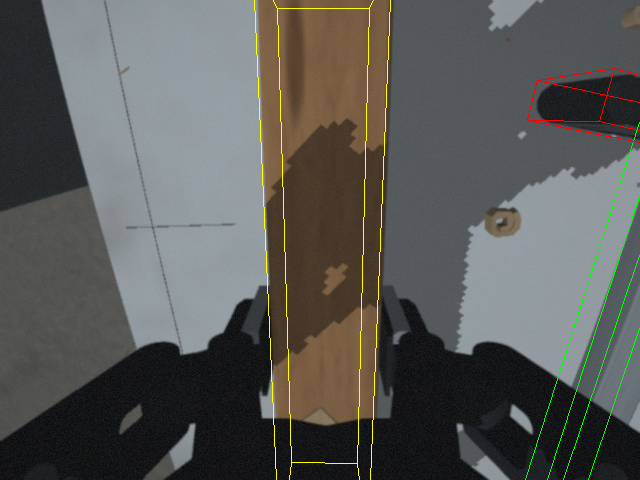

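The block is held centrally between the pads, and the overlay matches it. My picture views are used up, so from here I measure numerically.

```bash
python3 - <<'E'
import cv2,numpy as np
im=cv2.imread('pics/z4.png')
def prof(a,b):
    a,b=np.array(a,float),np.array(b,float); d=(b-a)/np.hypot(*(b-a)); n=[-d[1],d[0]]
    for k in range(0,int(np.hypot(*(b-a)))+1,2):
        p=a+d*k; v=np.mean([im[int(round(p[1]+n[1]*j)),int(round(p[0]+n[0]*j))] for j in range(-6,7,2)],0)
        print(p.round(),v.round())
prof((341,292),(346,346)); print(); prof((316,50),(318,84))
E
```

```text
[341. 292.] [ 64.  91. 117.]
[341. 294.] [ 65.  90. 118.]
[341. 296.] [ 64.  89. 116.]
[342. 298.] [ 62.  88. 114.]
[342. 300.] [ 62.  87. 114.]
[342. 302.] [ 63.  89. 114.]
[342. 304.] [ 63.  88. 114.]
[342. 306.] [ 45. 136. 154.]
[342. 308.] [ 61.  86. 113.]
[343. 310.] [ 63.  87. 114.]
[343. 312.] [ 62.  87. 113.]
[343. 314.] [ 63.  88. 114.]
[343. 316.] [ 63.  87. 114.]
[343. 318.] [ 64.  90. 116.]
[344. 320.] [ 65.  93. 120.]
[344. 322.] [ 68.  94. 123.]
[344. 324.] [ 67.  93. 122.]
[344. 326.] [ 81. 101. 124.]
[344. 328.] [86. 85. 83.]
[345. 330.] [92. 89. 84.]
[345. 332.] [93. 89. 85.]
[345. 334.] [79. 99. 95.]
[345. 336.] [92. 89. 84.]
[345. 338.] [92. 89. 85.]
[345. 340.] [90. 87. 83.]
[346. 342.] [91. 88. 84.]
[346. 344.] [91. 88. 84.]
[346. 346.] [90. 88. 84.]

[316.  50.] [63. 61. 58.]
[316.  52.] [61. 59. 56.]
[316.  54.] [56. 55. 51.]
[316.  56.] [53. 51. 49.]
[316.  58.] [53. 51. 48.]
[317.  60.] [ 23. 133. 133.]
[317.  62.] [49. 68. 86.]
[317.  64.] [ 58.  82. 106.]
[317.  66.] [ 64.  89. 116.]
[317.  68.] [ 64.  90. 117.]
[317.  70.] [ 27. 184. 196.]
[317.  72.] [ 63.  89. 116.]
[317.  74.] [ 64.  89. 115.]
[318.  76.] [ 64.  88. 115.]
[318.  78.] [ 62.  88. 114.]
[318.  80.] [ 64.  89. 116.]
[318.  82.] [ 63.  89. 116.]
[318.  84.] [ 64.  90. 117.]
```

send_rows(increments=[{"dx": 0, "dy": 0, "dz": 0.1, "roll": 0, "claw": -0.5}, {"dx": 0.5, "dy": -0.1, "dz": 0.1, "roll": -0.27, "claw": -0.5}, {"dx": 1.0, "dy": -0.2, "dz": 0.1, "roll": -0.54, "claw": -0.5}, {"dx": 1.5, "dy": -0.3, "dz": 0.1, "roll": -0.82, "claw": -0.5}, {"dx": 2.06, "dy": -0.4, "dz": 0.1, "roll": -1.09, "claw": -0.5}])

```text
clock: 9.3
tcp_pos: [0.4558, 0.1467, 0.0523]
orientation: [-0.0, 0.51, 0.86, -0.0]
wrist_force: [0.1, 0.4, -5.6]
finger_gap: 0.0358
grip_force: 30.8
```

send_rows(increments=[{"dx": 0, "dy": 0, "dz": 0, "roll": 0, "claw": -0.5}, {"dx": 0, "dy": 0, "dz": 0, "roll": 0, "claw": -0.5}, {"dx": 0, "dy": 0, "dz": 0, "roll": 0, "claw": -0.5}, {"dx": 0, "dy": 0, "dz": 0, "roll": 0, "claw": -0.5}, {"dx": 0, "dy": 0, "dz": 0, "roll": 0, "claw": -0.5}])

```text
clock: 9.93
tcp_pos: [0.4546, 0.1471, 0.0526]
orientation: [0.0, 0.509, 0.861, 0.0]
wrist_force: [0.1, -0.2, -4.7]
finger_gap: 0.0356
grip_force: 31.0
```

```bash
cat > st.py <<'E'
from blk import *
t=.502;R=np.array([[np.cos(t),np.sin(t)],[-np.sin(t),np.cos(t)]])
def st():
    s=get_state(); q=s['orientation']; yaw=2*np.arctan2(q[2],q[1])-np.pi/2
    print('clock',s['clock'],'tcp',s['tcp_pos'].round(4),'local mm',(R@(s['tcp_pos'][:2]-[.5373,.1939])*1000).round(1),'yaw',yaw.round(4),'F local',(R@s['wrist_force'][:2]).round(1),s['wrist_force'][2].round(1),'gap',round(s['finger_gap'],4),'M',s['ft_torque'].round(2))
    return s,yaw
E
cat > ends.py <<'E'
from st import *
# end profiles in side and scene along clamp y on the block's top, relative to TCP; values: BGR
s,yaw=st(); x,y=s['tcp_pos'][:2]
for n in('side','scene'):
    c=snap(n); im=cv2.GaussianBlur(c['image'],(3,3),0)
    print(n)
    for e in(111,-111):
        for xx in (-8,8):
            L=np.arange(-14,15,2)+e
            p=proj(c,clamp2w([[xx,l,58] for l in L],x,y,yaw))
            v=[cv2.getRectSubPix(im,(1,1),tuple(map(float,q)))[0,0] for q in p]
            print(e,xx,[f"{int(l-e)}:{int(a[2])-int(a[0])}/{int(a.sum()/3)}" for l,a in zip(L,np.array(v,int))])
E
python3 ends.py
```

```text
clock 9.925 tcp [0.4546 0.1471 0.0526] local mm [-95.   -1.3] yaw 0.5029 F local [ 0.  -0.2] -4.7 gap 0.0356 M [-0.04 -0.02 -0.03]
side
111 -8 ['-14:54/129', '-12:54/132', '-10:56/134', '-8:55/136', '-6:54/136', '-4:51/136', '-2:42/135', '0:27/141', '2:12/152', '4:-1/168', '6:-4/183', '8:-6/192', '10:-5/198', '12:-4/199', '14:-4/199']
111 8 ['-14:55/135', '-12:56/134', '-10:55/135', '-8:55/135', '-6:54/134', '-4:48/135', '-2:36/140', '0:23/149', '2:9/162', '4:0/176', '6:-3/186', '8:-5/193', '10:-5/197', '12:-5/198', '14:-5/198']
-111 -8 ['-14:20/114', '-12:14/110', '-10:13/102', '-8:16/88', '-6:18/78', '-4:21/75', '-2:25/77', '0:29/82', '2:32/88', '4:38/96', '6:44/107', '8:50/119', '10:54/129', '12:57/137', '14:59/141']
-111 8 ['-14:63/120', '-12:61/116', '-10:58/110', '-8:54/104', '-6:47/95', '-4:39/87', '-2:32/82', '0:29/84', '2:26/89', '4:28/91', '6:29/92', '8:30/90', '10:32/88', '12:32/87', '14:32/85']
scene
111 -8 ['-14:59/96', '-12:60/98', '-10:61/101', '-8:60/99', '-6:59/96', '-4:55/89', '-2:48/79', '0:40/68', '2:33/57', '4:28/49', '6:24/43', '8:23/40', '10:22/39', '12:22/39', '14:22/39']
111 8 ['-14:61/100', '-12:61/100', '-10:60/99', '-8:59/98', '-6:57/94', '-4:52/86', '-2:47/77', '0:40/67', '2:33/56', '4:28/50', '6:24/45', '8:21/45', '10:19/47', '12:16/50', '14:12/55']
-111 -8 ['-14:-4/35', '-12:-4/32', '-10:-4/30', '-8:-4/31', '-6:-4/32', '-4:-4/36', '-2:-4/43', '0:-4/49', '2:-4/57', '4:-5/68', '6:-4/78', '8:-1/85', '10:2/93', '12:9/98', '14:17/101']
-111 8 ['-14:-5/45', '-12:-5/53', '-10:-6/61', '-8:-6/67', '-6:-7/72', '-4:-7/75', '-2:-6/76', '0:-7/76', '2:-6/73', '4:-6/66', '6:-6/58', '8:-5/48', '10:-4/36', '12:-3/30', '14:-3/23']
```

```bash
python3 - <<'E'
from st import *
for n in('side','scene'):
    c=load(n); im=cv2.GaussianBlur(c['image'],(3,3),0)
    print(n)
    for xx in (-50,-40,-25):
        L=np.arange(99,144,2)
        p=proj(c,clamp2w([[xx,l,48] for l in L],.5373,.1939,t))
        print(xx,[f"{l}:{int(cv2.getRectSubPix(im,(1,1),tuple(map(float,q)))[0,0].mean())}" for l,q in zip(L,p)])
E
```

```text
side
-50 ['99:99', '101:109', '103:121', '105:133', '107:140', '109:140', '111:135', '113:124', '115:111', '117:100', '119:93', '121:90', '123:93', '125:101', '127:121', '129:142', '131:163', '133:172', '135:177', '137:181', '139:180', '141:179', '143:180']
-40 ['99:96', '101:96', '103:97', '105:97', '107:96', '109:94', '111:91', '113:86', '115:82', '117:80', '119:80', '121:81', '123:80', '125:77', '127:73', '129:73', '131:76', '133:80', '135:82', '137:84', '139:85', '141:86', '143:86']
-25 ['99:90', '101:94', '103:96', '105:97', '107:95', '109:92', '111:86', '113:78', '115:70', '117:64', '119:61', '121:60', '123:60', '125:61', '127:62', '129:68', '131:75', '133:84', '135:86', '137:85', '139:83', '141:79', '143:77']
scene
-50 ['99:186', '101:183', '103:178', '105:171', '107:161', '109:148', '111:134', '113:117', '115:100', '117:83', '119:70', '121:59', '123:53', '125:47', '127:42', '129:37', '131:33', '133:30', '135:28', '137:27', '139:26', '141:26', '143:26']
-40 ['99:184', '101:183', '103:182', '105:182', '107:180', '109:176', '111:168', '113:152', '115:132', '117:105', '119:81', '121:61', '123:47', '125:41', '127:37', '129:34', '131:31', '133:29', '135:28', '137:27', '139:27', '141:27', '143:27']
-25 ['99:62', '101:62', '103:62', '105:61', '107:60', '109:59', '111:57', '113:54', '115:49', '117:42', '119:35', '121:30', '123:27', '125:25', '127:25', '129:25', '131:26', '133:26', '135:26', '137:26', '139:26', '141:26', '143:27']
```

send_rows(increments=[{"dx": 0.3, "dy": 0.13, "dz": 0, "roll": 0, "claw": -0.5}, {"dx": 0.55, "dy": 0.27, "dz": 0, "roll": 0, "claw": -0.5}, {"dx": 0.8, "dy": 0.41, "dz": 0, "roll": 0, "claw": -0.5}, {"dx": 1.06, "dy": 0.55, "dz": 0, "roll": 0, "claw": -0.5}, {"dx": 1.06, "dy": 0.55, "dz": 0, "roll": 0, "claw": -0.5}])

```text
clock: 10.65
tcp_pos: [0.4821, 0.161, 0.0525]
orientation: [0.0, 0.509, 0.861, 0.0]
wrist_force: [-0.5, 0.3, -5.8]
finger_gap: 0.0355
grip_force: 31.1
```

```bash
python3 -c "
from st import *
st()"
```

```text
clock 10.65 tcp [0.4821 0.161  0.0525] local mm [-64.2  -2.2] yaw 0.5029 F local [-0.3  0.5] -5.8 gap 0.0355 M [ 0. -0.  0.]
```

send_rows(increments=[{"dx": 0.3, "dy": 0.165, "dz": 0, "roll": 0, "claw": -0.5}, {"dx": 0.65, "dy": 0.36, "dz": 0, "roll": 0, "claw": -0.5}, {"dx": 1.0, "dy": 0.55, "dz": 0, "roll": 0, "claw": -0.5}, {"dx": 1.33, "dy": 0.73, "dz": 0, "roll": 0, "claw": -0.5}, {"dx": 1.33, "dy": 0.73, "dz": -0.06, "roll": 0, "claw": -0.5}])

```text
clock: 11.28
tcp_pos: [0.5157, 0.1794, 0.0511]
orientation: [0.0, 0.509, 0.861, 0.0]
wrist_force: [-0.9, 0.9, -5.8]
finger_gap: 0.0353
grip_force: 31.2
```

send_rows(increments=[{"dx": 0.07, "dy": 0.04, "dz": 0, "roll": 0, "claw": -0.5}, {"dx": 0.14, "dy": 0.08, "dz": 0, "roll": 0, "claw": -0.5}, {"dx": 0.21, "dy": 0.115, "dz": 0, "roll": 0, "claw": -0.5}, {"dx": 0.28, "dy": 0.155, "dz": 0, "roll": 0, "claw": -0.5}, {"dx": 0.32, "dy": 0.175, "dz": 0, "roll": 0, "claw": -0.5}])

```text
clock: 11.9
tcp_pos: [0.5216, 0.1829, 0.051]
orientation: [-0.0, 0.509, 0.861, -0.001]
wrist_force: [-4.7, -3.8, 2.0]
finger_gap: 0.0354
grip_force: 32.0
```

```bash
python3 -c "
from st import *
st()"
```

```text
clock 11.9 tcp [0.5216 0.1829 0.051 ] local mm [-19.   -2.1] yaw 0.5028 F local [-5.9 -1.1] 2.0 gap 0.0354 M [-0.68  1.    0.2 ]
```

send_rows(increments=[{"dx": 0.02, "dy": 0.01, "dz": -0.04, "roll": 0, "claw": -0.5}, {"dx": 0.04, "dy": 0.02, "dz": -0.04, "roll": 0, "claw": -0.5}, {"dx": 0.06, "dy": 0.03, "dz": -0.04, "roll": 0, "claw": -0.5}, {"dx": 0.07, "dy": 0.038, "dz": -0.04, "roll": 0, "claw": -0.5}, {"dx": 0.07, "dy": 0.038, "dz": -0.04, "roll": 0, "claw": -0.5}])

```text
clock: 12.52
tcp_pos: [0.5217, 0.183, 0.051]
orientation: [-0.001, 0.509, 0.861, -0.002]
wrist_force: [-9.8, -7.0, 12.4]
finger_gap: 0.0351
grip_force: 33.4
```

```bash
python3 -c "
from st import *
st()"
```

```text
clock 12.525 tcp [0.5217 0.183  0.051 ] local mm [-18.9  -2. ] yaw 0.5026 F local [-12.   -1.4] 12.4 gap 0.0351 M [-1.25  2.02  0.21]
```

send_rows(increments=[{"dx": 0, "dy": 0, "dz": 0, "roll": 0, "claw": 0}, {"dx": 0, "dy": 0, "dz": 0, "roll": 0, "claw": 0.3}, {"dx": -0.04, "dy": -0.02, "dz": 0, "roll": 0, "claw": 0.5}, {"dx": -0.04, "dy": -0.02, "dz": 0, "roll": 0, "claw": 0.5}, {"dx": -0.04, "dy": -0.02, "dz": 0.5, "roll": 0, "claw": 0.5}])

```text
clock: 13.15
tcp_pos: [0.5225, 0.1837, 0.0621]
orientation: [-0.001, 0.509, 0.861, -0.001]
wrist_force: [1.0, 0.4, -0.7]
finger_gap: 0.0639
grip_force: 0.0
```

send_rows(increments=[{"dx": 0, "dy": 0, "dz": 1.5, "roll": 0, "claw": 0.5}, {"dx": 0, "dy": 0, "dz": 3.5, "roll": 0, "claw": 0.5}, {"dx": 0, "dy": 0, "dz": 5.5, "roll": 0, "claw": 0}, {"dx": 0, "dy": 0, "dz": 7, "roll": 0, "claw": -0.5}, {"dx": 0, "dy": 0, "dz": 7, "roll": 0, "claw": -1}])

```text
clock: 13.78
tcp_pos: [0.5254, 0.1843, 0.2422]
orientation: [0.003, 0.509, 0.861, 0.003]
wrist_force: [0.3, 0.5, -0.1]
finger_gap: 0.0095
grip_force: 0.0
```

```bash
python3 - <<'E'
from st import *
s,_=st(); print(s['joint_pos'].round(3))
p=(.5373-.018*.8766+.002*.4812,.1939-.018*.4812-.002*.8766,.502)
c=snap('wrist'); print('home would be',np.round(p,4),'fit',fit([c],p), cost(p,c,mask(c,p)))
# knob: orange blob; back-project at z=.115 top / .1 mid
a=(np.array([-22,-160,100]))
for d in np.arange(0,.31,.15):
    k=a+[-100*np.cos(d),100*np.sin(d),0]
    print(d,clamp2w(k,.5373,.1939,t).round(4))
E
```

```text
clock 13.775 tcp [0.5254 0.1843 0.2422] local mm [-15.1  -2.7] yaw 0.5027 F local [0.5 0.3] -0.1 gap 0.0095 M [ 0.01  0.03 -0.05]
[ 0.193  0.273 -0.028  1.262  0.     1.261]
home would be [0.5225 0.1835 0.502 ] fit (array([0.5221, 0.1835, 0.5053]), np.float64(0.09722950936748637)) 0.1025111687734584
0.0 [[ 0.5073 -0.0051  0.1   ]]
0.15 [[0.5011 0.0086 0.1   ]]
0.3 [[0.497 0.023 0.1  ]]
```

send_rows(increments=[{"dx": 0, "dy": -1, "dz": 0, "roll": 1.2, "claw": 1}, {"dx": -0.2, "dy": -2.4, "dz": 0, "roll": 2.4, "claw": 1}, {"dx": -0.4, "dy": -4, "dz": 0, "roll": 3.6, "claw": 1}, {"dx": -0.6, "dy": -5.6, "dz": 0, "roll": 4.8, "claw": 1}, {"dx": -0.9, "dy": -7.1, "dz": 0, "roll": 6, "claw": 1}])

```text
clock: 14.45
tcp_pos: [0.4997, 0.0052, 0.2361]
orientation: [-0.001, 0.112, 0.994, 0.0]
wrist_force: [-0.4, 0.5, -0.7]
finger_gap: 0.0851
grip_force: 0.0
```

send_rows(increments=[{"dx": 0, "dy": 0, "dz": -0.5, "roll": 1.2, "claw": 1}, {"dx": 0, "dy": 0, "dz": -1, "roll": 2.4, "claw": 1}, {"dx": 0, "dy": 0, "dz": -1.5, "roll": 3.6, "claw": 1}, {"dx": 0, "dy": 0, "dz": -1.5, "roll": 4.3, "claw": 1}, {"dx": 0, "dy": 0, "dz": -1.5, "roll": 4.3, "claw": 1}])

```text
clock: 15.08
tcp_pos: [0.4998, 0.0064, 0.1987]
orientation: [-0.001, -0.183, 0.983, 0.001]
wrist_force: [-0.5, -0.2, -0.3]
finger_gap: 0.0851
grip_force: 0.0
```

```bash
python3 - <<'E'
from st import *
s,yaw=st(); print(s['joint_pos'].round(3),np.degrees(yaw)+90)
c=snap('wrist'); k=np.array([[.5018,.0067,.115],[.5018,.0067,.1]]); print(proj(c,k))
hsv=cv2.cvtColor(c['image'],cv2.COLOR_BGR2HSV); m=cv2.inRange(hsv,(5,120,30),(22,255,255)); m=cv2.morphologyEx(m,cv2.MORPH_OPEN,np.ones((5,5)))
n,l,st_,ce=cv2.connectedComponentsWithStats(m)
for i in range(1,n):
    if st_[i,4]>150: print(st_[i],ce[i].round(1),ray(c,[ce[i]],.105).round(4))
E
```

```text
clock 15.075 tcp [0.4998 0.0064 0.1987] local mm [-123.1 -146.3] yaw 1.9396 F local [-0.5  0.1] -0.3 gap 0.0851 M [-0.03  0.01 -0.07]
[-0.148  0.193 -0.24   1.141  0.    -0.517] 201.1318932619222
[[325.49215548 254.12178489]
 [325.46227152 245.80208609]]
[ 305  224   40   44 1287] [323.8 246.6] [[0.5011 0.0054 0.105 ]]
```

send_rows(increments=[{"dx": 0.05, "dy": 0, "dz": -1.3, "roll": 0, "claw": 1}, {"dx": 0.05, "dy": 0, "dz": -2.6, "roll": 0, "claw": 1}, {"dx": 0.05, "dy": 0, "dz": -3.85, "roll": 0, "claw": 0.6}, {"dx": 0.05, "dy": 0, "dz": -3.85, "roll": 0, "claw": 0.2}, {"dx": 0.05, "dy": 0, "dz": -3.85, "roll": 0, "claw": 0}], grip_force=25)

```text
clock: 15.75
tcp_pos: [0.5025, 0.0063, 0.1046]
orientation: [0.0, -0.184, 0.983, -0.0]
wrist_force: [-0.2, 0.2, 0.1]
finger_gap: 0.0424
grip_force: 0.0
```

send_rows(increments=[{"dx": 0, "dy": 0, "dz": 0, "roll": 0, "claw": -0.2}, {"dx": 0, "dy": 0, "dz": 0, "roll": 0, "claw": -0.4}, {"dx": 0, "dy": 0, "dz": 0, "roll": 0, "claw": -0.6}, {"dx": 0, "dy": 0, "dz": 0, "roll": 0, "claw": -0.6}, {"dx": 0, "dy": 0, "dz": 0, "roll": 0, "claw": -0.6}])

```text
clock: 16.38
tcp_pos: [0.5029, 0.0065, 0.1053]
orientation: [0.001, -0.184, 0.983, -0.0]
wrist_force: [-0.5, 1.3, 6.5]
finger_gap: 0.0249
grip_force: 24.2
```

```bash
python3 - <<'E'
from st import *
s,yaw=st(); print(s['joint_pos'].round(3),np.degrees(yaw)+90)
r=R@(s['tcp_pos'][:2]-[.5373,.1939])*1000-[-22,-160]; d0=np.arctan2(r[1],-r[0]); rad=np.hypot(*r); print('d0',d0,rad)
# increments from here, absolute from the start pose, in units
N=18
for i in range(1,N+1):
    d=d0+(1.59-d0)*i/N; k=np.array([-22-100*np.cos(d),-160+100*np.sin(d)])-(r+[-22,-160])
    w=R.T@k/25; print(i,w.round(2),round(-np.degrees(d-d0)/8,2))
E
```

```text
clock 16.375 tcp [0.5029 0.0065 0.1053] local mm [-120.3 -147.7] yaw 1.941 F local [0.2 1.4] 6.5 gap 0.0249 M [0.33 0.29 0.06]
[-0.147  0.268 -0.389  0.912  0.001 -0.517] 201.2083245246842
d0 0.12437133886735138 99.07023963663048
1 [-0.14  0.29] -0.58
2 [-0.22  0.61] -1.17
3 [-0.28  0.93] -1.75
4 [-0.31  1.25] -2.33
5 [-0.31  1.58] -2.92
6 [-0.29  1.9 ] -3.5
7 [-0.24  2.23] -4.08
8 [-0.17  2.54] -4.67
9 [-0.07  2.85] -5.25
10 [0.06 3.15] -5.83
11 [0.21 3.44] -6.41
12 [0.38 3.72] -7.0
13 [0.58 3.98] -7.58
14 [0.79 4.22] -8.16
15 [1.02 4.45] -8.75
16 [1.28 4.66] -9.33
17 [1.54 4.84] -9.91
18 [1.83 5.  ] -10.5
```

send_rows(increments=[{"dx": -0.1, "dy": 0.29, "dz": 0, "roll": -0.58, "claw": -0.6}, {"dx": -0.2, "dy": 0.61, "dz": 0, "roll": -1.17, "claw": -0.6}, {"dx": -0.27, "dy": 0.93, "dz": 0, "roll": -1.75, "claw": -0.6}, {"dx": -0.31, "dy": 1.25, "dz": 0, "roll": -2.33, "claw": -0.6}, {"dx": -0.31, "dy": 1.58, "dz": 0, "roll": -2.92, "claw": -0.6}])

```text
clock: 17.0
tcp_pos: [0.4956, 0.0454, 0.1053]
orientation: [0.002, 0.02, 1.0, -0.001]
wrist_force: [0.6, -2.3, 4.8]
finger_gap: 0.0251
grip_force: 24.4
```

send_rows(increments=[{"dx": 0.02, "dy": 0.32, "dz": 0, "roll": -0.58, "claw": -0.6}, {"dx": 0.07, "dy": 0.65, "dz": 0, "roll": -1.16, "claw": -0.6}, {"dx": 0.14, "dy": 0.96, "dz": 0, "roll": -1.75, "claw": -0.6}, {"dx": 0.24, "dy": 1.27, "dz": 0, "roll": -2.33, "claw": -0.6}, {"dx": 0.37, "dy": 1.57, "dz": 0, "roll": -2.91, "claw": -0.6}])

```text
clock: 17.62
tcp_pos: [0.5046, 0.0846, 0.1053]
orientation: [0.002, 0.222, 0.975, -0.001]
wrist_force: [-0.3, -2.8, 6.4]
finger_gap: 0.0249
grip_force: 24.5
```

```bash
cat > cam.py <<'E'
from st import *
s,yaw=st(); print(s['joint_pos'].round(3),np.degrees(yaw)+90)
r=R@(s['tcp_pos'][:2]-[.5373,.1939])*1000-[-22,-160]; print('d',np.arctan2(r[1],-r[0]),np.hypot(*r))
E
python3 cam.py
```

```text
clock 17.625 tcp [0.5046 0.0846 0.1053] local mm [-81.3 -80.1] yaw 1.1236 F local [-1.6 -2.3] 6.4 gap 0.0249 M [-0.54  0.18  0.05]
[ 0.01   0.283 -0.368  0.917 -0.002  0.457] 154.37559525368005
d 0.9323468829984175 99.47454068092577
```

Going well; I'll finish the throw.

send_rows(increments=[{"dx": 0.15, "dy": 0.29, "dz": 0, "roll": -0.58, "claw": -0.6}, {"dx": 0.32, "dy": 0.57, "dz": 0, "roll": -1.17, "claw": -0.6}, {"dx": 0.52, "dy": 0.83, "dz": 0, "roll": -1.75, "claw": -0.6}, {"dx": 0.73, "dy": 1.07, "dz": 0, "roll": -2.33, "claw": -0.6}, {"dx": 0.96, "dy": 1.3, "dz": 0, "roll": -2.92, "claw": -0.6}])

```text
clock: 18.25
tcp_pos: [0.5283, 0.1168, 0.1053]
orientation: [0.001, 0.415, 0.91, -0.001]
wrist_force: [-1.1, -4.0, 5.6]
finger_gap: 0.0252
grip_force: 24.5
```

send_rows(increments=[{"dx": 0.26, "dy": 0.21, "dz": 0, "roll": -0.58, "claw": -0.6}, {"dx": 0.52, "dy": 0.39, "dz": 0, "roll": -1.16, "claw": -0.6}, {"dx": 0.81, "dy": 0.55, "dz": 0, "roll": -1.75, "claw": -0.6}, {"dx": 0.88, "dy": 0.59, "dz": 0, "roll": -1.75, "claw": -0.6}, {"dx": 0.88, "dy": 0.59, "dz": 0, "roll": -1.75, "claw": -0.6}])

```text
clock: 18.88
tcp_pos: [0.5466, 0.1297, 0.1051]
orientation: [-0.0, 0.522, 0.853, -0.004]
wrist_force: [-11.6, -10.0, 14.6]
finger_gap: 0.0251
grip_force: 25.7
```

```bash
python3 cam.py
```

```text
clock 18.875 tcp [0.5466 0.1297 0.1051] local mm [-22.8 -60.8] yaw 0.4735 F local [-15.   -3.2] 14.6 gap 0.0251 M [-1.92  2.27  0.11]
[ 0.093  0.377 -0.232  0.968 -0.006  1.19 ] 117.13199612661124
d 1.563066864442468 99.23532284788212
```

send_rows(increments=[{"dx": 0.05, "dy": 0.03, "dz": 0, "roll": 0, "claw": -0.6}, {"dx": 0.06, "dy": 0.035, "dz": 0, "roll": 0, "claw": -0.6}, {"dx": 0.06, "dy": 0.035, "dz": 0, "roll": 0, "claw": 0}, {"dx": 0, "dy": 0, "dz": 0, "roll": 0, "claw": 0.5}, {"dx": 0, "dy": 0, "dz": 0, "roll": 0, "claw": 0.8}])

```text
clock: 19.5
tcp_pos: [0.5498, 0.1325, 0.1039]
orientation: [0.0, 0.521, 0.854, 0.0]
wrist_force: [-0.4, 0.1, -0.6]
finger_gap: 0.0761
grip_force: 0.0
```

send_rows(increments=[{"dx": 0, "dy": 0, "dz": 0.8, "roll": 0, "claw": 1}, {"dx": 0, "dy": 0, "dz": 2.5, "roll": 0, "claw": 1}, {"dx": 0, "dy": 0, "dz": 4.5, "roll": 0, "claw": 1}, {"dx": 0, "dy": 0, "dz": 6, "roll": 0, "claw": 1}, {"dx": 0, "dy": 0, "dz": 6, "roll": 0, "claw": 1}])

```text
clock: 20.12
tcp_pos: [0.5516, 0.1327, 0.2574]
orientation: [0.003, 0.521, 0.854, 0.002]
wrist_force: [0.1, -0.0, -0.3]
finger_gap: 0.0854
grip_force: 0.0
```

```bash
python3 - <<'E'
from st import *
s,_=st()
c=snap('wrist'); im=c['image']; f=lambda P:clamp2w(P,.5373,.1939,t)
hsv=cv2.cvtColor(im,cv2.COLOR_BGR2HSV); m=cv2.inRange(hsv,(5,120,30),(22,255,255)); m=cv2.morphologyEx(m,cv2.MORPH_OPEN,np.ones((3,3)))
print('knob exp',proj(c,f([[-22,-60,100]])), 'jaw face exp', proj(c,f([[-40,113,48]])))
n,l,S,ce=cv2.connectedComponentsWithStats(m)
for i in range(1,n):
    if S[i,4]>150: print(S[i],ce[i].round(1))
g=cv2.GaussianBlur(im,(3,3),0)
sm=lambda P:[tuple(int(v) for v in cv2.getRectSubPix(g,(1,1),tuple(map(float,q)))[0,0]) for q in proj(c,f(P))]
print('block/jaw y profile (x=-25)',[(y,v[2]-v[0],sum(v)//3) for y,v in zip(range(95,137,2),sm([[-25,y,53] for y in range(95,137,2)]))])
for yy in(60,-20): print('x profile',yy,[(x,v[2]-v[0],sum(v)//3) for x,v in zip(range(-50,31,3),sm([[x,yy,58 if x<0 else 18] for x in range(-50,31,3)]))])
E
```

```text
clock 20.125 tcp [0.5516 0.1327 0.2574] local mm [-16.9 -60.5] yaw 0.4751 F local [ 0.1 -0.1] -0.3 gap 0.0854 M [-0.01  0.02  0.02]
knob exp [[315.65777965 217.29229715]] jaw face exp [[285.00945708 -27.26898952]]
[299 207  32  28 689] [314.1 221.3]
block/jaw y profile (x=-25) [(95, 41, 70), (97, 41, 69), (99, 40, 69), (101, 39, 68), (103, 39, 67), (105, 39, 67), (107, 39, 66), (109, 38, 65), (111, 38, 65), (113, 37, 64), (115, 37, 63), (117, 37, 63), (119, 37, 62), (121, 36, 62), (123, 36, 61), (125, 36, 61), (127, 36, 60), (129, 36, 60), (131, 35, 59), (133, 35, 59), (135, 35, 58)]
x profile 60 [(-50, -1, 101), (-47, -11, 137), (-44, -12, 137), (-41, -11, 137), (-38, -10, 133), (-35, 48, 88), (-32, 49, 81), (-29, 48, 81), (-26, 50, 83), (-23, 48, 84), (-20, 47, 82), (-17, 48, 82), (-14, 46, 83), (-11, 49, 81), (-8, 48, 79), (-5, 46, 81), (-2, 34, 67), (1, 10, 57), (4, -8, 59), (7, -7, 62), (10, -7, 59), (13, -7, 61), (16, -7, 60), (19, -8, 60), (22, -8, 61), (25, -6, 75), (28, -7, 76)]
x profile -20 [(-50, -12, 139), (-47, -11, 140), (-44, -11, 139), (-41, -12, 139), (-38, -12, 138), (-35, 42, 91), (-32, 49, 81), (-29, 49, 84), (-26, 48, 80), (-23, 48, 81), (-20, 48, 80), (-17, 46, 84), (-14, 48, 82), (-11, 47, 81), (-8, 49, 84), (-5, 31, 54), (-2, 23, 47), (1, 7, 53), (4, -7, 61), (7, -7, 58), (10, -8, 59), (13, -7, 59), (16, -8, 59), (19, -7, 57), (22, -9, 58), (25, -8, 77), (28, -7, 78)]
```

```bash
python3 - <<'E'
from st import *
for n in('side','scene'):
    c=snap(n); g=cv2.GaussianBlur(c['image'],(3,3),0)
    for xx,z in((-55,48),(-18,58)):
        L=np.arange(95,144,2); p=proj(c,clamp2w([[xx,l,z] for l in L],.5373,.1939,t))
        print(n,xx,[(int(l),int(v[2])-int(v[0]),int(v.mean())) for l,v in ((l,cv2.getRectSubPix(g,(1,1),tuple(map(float,q)))[0,0]) for l,q in zip(L,p))])
E
```

```text
side -55 [(95, 39, 125), (97, 27, 124), (99, 13, 122), (101, 2, 116), (103, -3, 112), (105, -7, 113), (107, -8, 119), (109, -7, 127), (111, -7, 128), (113, -8, 124), (115, -7, 113), (117, -8, 104), (119, -7, 97), (121, -7, 95), (123, -6, 101), (125, -5, 114), (127, -5, 134), (129, -4, 157), (131, -5, 176), (133, -5, 189), (135, -5, 193), (137, -5, 197), (139, -5, 198), (141, -5, 198), (143, -5, 198)]
side -18 [(95, 55, 135), (97, 55, 135), (99, 55, 135), (101, 54, 135), (103, 54, 134), (105, 53, 131), (107, 46, 124), (109, 35, 114), (111, 19, 103), (113, 7, 94), (115, -2, 89), (117, -6, 88), (119, -7, 90), (121, -7, 94), (123, -7, 104), (125, -8, 116), (127, -8, 126), (129, -8, 132), (131, -9, 131), (133, -8, 129), (135, -7, 125), (137, -7, 120), (139, -7, 116), (141, -7, 112), (143, -7, 112)]
scene -55 [(95, 52, 83), (97, 53, 83), (99, 52, 83), (101, 52, 83), (103, 51, 83), (105, 51, 83), (107, 51, 83), (109, 51, 83), (111, 49, 82), (113, 42, 79), (115, 35, 76), (117, 24, 70), (119, 12, 64), (121, 3, 58), (123, -3, 53), (125, -5, 49), (127, -6, 45), (129, -6, 40), (131, -5, 35), (133, -4, 31), (135, -4, 28), (137, -3, 26), (139, -4, 26), (141, -3, 25), (143, -4, 26)]
scene -18 [(95, 61, 99), (97, 60, 98), (99, 60, 98), (101, 60, 98), (103, 59, 98), (105, 58, 96), (107, 56, 92), (109, 53, 86), (111, 47, 77), (113, 40, 67), (115, 34, 57), (117, 28, 49), (119, 24, 44), (121, 22, 40), (123, 20, 39), (125, 18, 39), (127, 15, 40), (129, 10, 41), (131, 5, 43), (133, 0, 44), (135, -3, 45), (137, -5, 44), (139, -5, 42), (141, -6, 41), (143, -5, 40)]
```

```bash
python3 -c "
from workcell import hand_in
print(hand_in())"
```

```text
the job is handed in; nothing more can be done
None
```

Job handed in at about 20 s: the jaw is latched at the 100 mm notch, the block lies home along the bar against the jaw, the cam lever is thrown to its stop, and I touched none of the other tools. These positions were checked numerically in the camera images (no picture views left), and pad grip is inferred from the block having moved up to the jaw.

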